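# Set the viewing tube in the bench stand to its ring mark

## Robot

A 6-joint arm with a two-finger parallel gripper is mounted at the origin on a cart in front of the work surface, level with it; the furniture and walls round the work are solid. World frame = base frame: x ahead of the robot, y to its left, z up, the work surface at z = 0. Lengths are in m, angles in degrees, forces in N, time in s.
With the tool pointing down it reaches from about 0.4 to 0.825 m from the base axis. Payload 7 kg.
Tool frame: the origin (TCP) lies on the centre line of the jaws, within the pads' length; the fingertips stand 11 mm ahead of it and the grasp point (between the pads) lies 8 mm behind it; z points along the fingers, y is the line along which they close (so a half turn about z gives the same grasp; the last joint's range is limited). The gripper opens to 88 mm and grips with 3 to 60 N. Pads are 19 mm wide; open, the fingers measure 130 mm over their backs; the gripper's body (78 mm by 193 mm) begins 47 mm behind the grasp point.
Start: joints at [16.507, 20.546, 0.682, 0, -70.136, -16.507], TCP at [0.675, -0, 0.238] pointing down, gripper open.
Joint ranges: [-176.03, 176.03], [-82.01, 121.73], [-58.28, 71.71], [-173.87, 95.51], [-174.79, -0.11], [-173.66, 173.66]. Speed limits (degrees/s): [136.94, 136.94, 172.46, 180, 180, 180].

## Interface

Orientations are given as [roll, pitch, yaw] about the fixed x, y, z axes, in that order (R = Rz(yaw) Ry(pitch) Rx(roll)).
In Python, from plant import r, capture, camera_model, job gives the robot as it stands.
- The arm moves only by the tool drive_tool, never from a script. Its argument "increments" is a list that holds one entry, the list of rows, each a list of 5 numbers: the gripper's target within -1 to 1 (fully open at 1, half-way at 0, shut at -1), then the shift along the tool's x, y, z scaled (see below), then the turn about the tool's z scaled (see below). In form: [[[gripper, tx, ty, tz, roll], ...]]. A call has 1 to 5 rows; each row is the pose to reach, as a shift and turn from the pose commanded when the call began, along the tool's axes at that moment, turning the shorter way round; what a row does not reach only later rows make up. The controller multiplies each number of a shift by 120 mm and each number of a turn by 360 degrees. A row lasts 1/8 s, in which the tool goes at most 62.5 mm and 10.7 degrees, less where a joint would pass 70% of its speed; a pose out of reach is approached as far as the arm can. A call with a number of a shift or a turn outside -1 to 1 is refused whole. A call with a gripper value outside its range is refused whole. The fingers move at their own pace and stop on an object; "squeeze" is the grip in N (left out, the last holds). Time passes only in rows, so rows that repeat a pose let the fingers close. It gives the time, the measured TCP pose, the force, the opening and the grip force at its end, in the units of the state.
- r.get_state(): the state, without advancing time (a new reading comes with each control period).
- capture(name): name is "scene" or "side" or "wrist"; returns the picture (420x560x3 uint8, red, green, blue); there is no depth.
- camera_model(name): a dict with "camera_matrix" (3x3 intrinsics, pixels), "rvec" (rotation vector, rad) and "tvec" (3), from world to camera coordinates, as OpenCV has them. Camera axes: x right, y down, z forward; pixel columns grow to the right and rows downward; lengths in m; the calibration is good to about 2 mm. A picture is of the moment at which its call begins: read the wrist's pose just before it. camera_model takes no time and is no camera call; for the wrist camera it gives the pose at the moment of the call.
- job.close_job(): hands the job in; it is judged then, once.
The state is a dict: "time_s": time; "joints": joint angles; "qd": joint speeds; "joint_torque": joint torques, N m; "tcp_pos": TCP position; "eef_rot": TCP orientation; "contact_force": force on the tool from outside, world axes, zero at the start; "moment": the same for the moment, N m; "gripper_width": finger opening in m; "gripper_force": force on a finger pad.
Only numpy, scipy, OpenCV 4.12 (cv2) and the standard library are available. Lean on these libraries where they do the work, as an engineer would, in place of code of your own. Each camera call takes 0.05 s, during which the arm holds its last target. There are 200 camera calls.

## Task

Slide the slim viewing tube, black head up, down into the upright bore of the bench stand until the dark ring round its barrel is level with the rim of the bore, and let go of it there. Leave the wide tube standing where it is.

Things in the scene. Friction and masses are not known exactly. Their poses are not given: they have to be found in the camera images.
- slim_tube_mid (a point): Centre (half-way up) of the slim viewing tube: loose, standing upright, z up, 105 mm tall. Plain metal barrel 32 mm in diameter, tapering to 25 mm over the lowest 6 mm; from 75 mm above the foot to the top a black round head 40 mm in diameter with a glass lens on top. One thin dark ring round the barrel. About 0.08 kg. Grip it by the head from above, in any yaw.
- ring_mark (a point): Point on the slim tube's axis at the height of the thin dark ring round its barrel: 45 mm above its foot, 60 mm below its top, 7.5 mm below its centre. z points along the tube towards the head.
- bore_rim (a point): Centre of the bore's mouth, level with the stand's top face, 95 mm above the worktop; z up. Fixed stand: dark foot plate 110x100x12 mm, square metal sleeve 62x62 mm, bore 37 mm wide, 83 mm deep, 4 mm chamfer. From 9 mm down, sprung brass bars grip the tube: a push of about 3 to 8 N slides it, and it stays where let go. Nothing stops it at the ring; only its head would, 30 mm too deep.
- wide_tube_mid (a point): Centre (half-way up) of the wide tube, a loose bystander standing upright: 76 mm tall, metal barrel 46 mm in diameter with no ring, black head 56 mm in diameter and 26 mm tall; too wide for the bore. Either tube may stand on either side of the stand.
There are look-alikes about, which are no part of the job. Leave any orange or red look-alike of the part that bears slim_tube_mid alone. What is shaped like the part that bears bore_rim but pink is not meant.

How it is judged (in metres and radians):
At the end, for the whole second after the job is handed in: The slim tube is in the bore with its head up, its ring within 10 mm above or below the rim of the bore and within 10 mm of the bore's axis, the tube within 10 degrees of upright, released and staying there; the wide tube is within 30 mm of where it stood (z of ring_mark in the frame of bore_rim between -0.01 and 0.01 m and horizontal distance between ring_mark and bore_rim below 0.01 m and angle between slim_tube_mid's own z axis and vertical below 0.175 rad and distance of wide_tube_mid from where it was at the start of the episode below 0.03 m); the robot touches nothing.
It fails at once if the wide tube is shifted more than 30 mm or tipped (distance of wide_tube_mid from where it was at the start of the episode above 0.03 m or angle between wide_tube_mid's own z axis and vertical above 0.5 rad).
It also fails if it takes over 45 s, if anything falls off the work surface, if the arm or the gripper's body presses on something with over 40 N, if the wrist force passes 120 N, or if a joint passes its speed limit or range.

## Working session

There is one attempt and no reset: what is moved stays moved. The work goes in short steps, Python scripts to look and compute and a tool call to move; the robot and the scene stay as the last step left them, time stands still between calls to the robot, and variables do not carry over. Pictures are saved under pics/ and viewed, at most 10 in all, crops included, and the job is handed in when it is done.

Besides the shell and the picture viewer there is one more tool, called as name(argument=value, ...) on one line, values as JSON. drive_tool: Moves the arm, as the interface text tells. Its arguments: {"type":"object","properties":{"increments":{"type":"array"},"squeeze":{"type":"number"}},"required":["increments"]}

```bash
mkdir -p pics
python3 - <<'E'
from plant import r,capture,camera_model
import cv2,numpy as np
s=r.get_state();print(s['time_s'],s['tcp_pos'],s['eef_rot'],s['contact_force'])
a=[]
for n in ["scene","side"]:
    im=capture(n);cv2.imwrite(f'pics/{n}0.png',im[:,:,::-1]);
    m=camera_model(n);R=cv2.Rodrigues(np.array(m['rvec']))[0];print(n,-R.T@np.array(m['tvec']).ravel(),R[2])
E
```

```text
0.0 [ 6.74545130e-01 -2.54479471e-05  2.36651838e-01] [ 1.79908249e+02 -7.98582615e-03 -9.00058324e+01] [-0.64117463  0.69639861  0.43383122]
scene [-0.01291256  1.02494978  0.73112062] [ 0.4049405  -0.77065373 -0.49205287]
side [0.2310488  1.03778648 0.94847936] [ 0.18763032 -0.74590569 -0.63907712]
```

View pics/scene0.png

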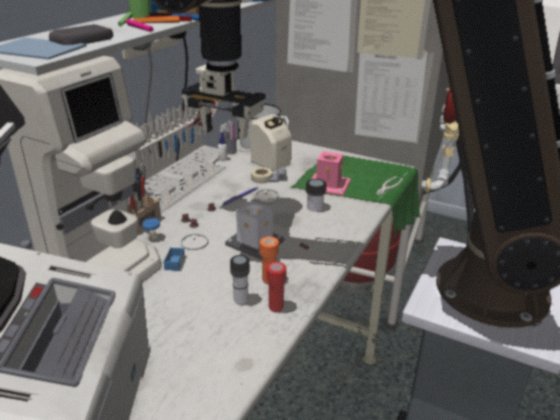

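View pics/side0.png

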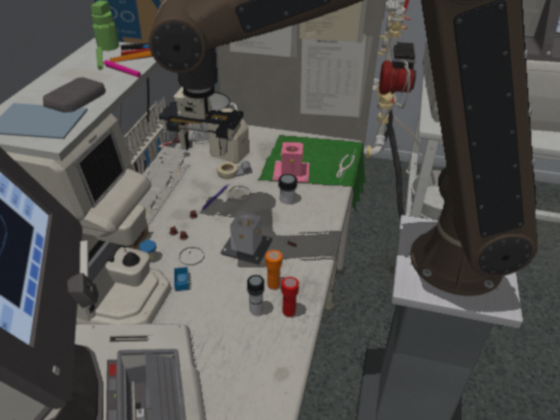

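The slim tube (ring, black head) is at about scene (240,280) / side (256,293). The grey stand is at (256,222) / (246,235) and the wide tube at (316,193) / (288,187). The orange and red tubes and the pink stand are decoys. I'll zoom in for more exact pixels.

```bash
cat > h.py <<'E'
import cv2,numpy as np
def ray(m,u,v,z):
    K=np.array(m['camera_matrix']);R=cv2.Rodrigues(np.array(m['rvec']))[0];t=np.array(m['tvec']).ravel()
    c=-R.T@t;d=R.T@np.linalg.inv(K)@[u,v,1];return c+d*(z-c[2])/d[2]
E
python3 - <<'E'
import cv2,numpy as np
a=cv2.imread('pics/scene0.png')[180:320,215:310];b=cv2.imread('pics/side0.png')[200:340,215:310]
o=np.hstack([cv2.resize(x,None,fx=4.2,fy=4.2,interpolation=cv2.INTER_CUBIC) for x in(a,b)]);print(o.shape)
cv2.imwrite('pics/zoom.png',o)
from h import *; from plant import camera_model
for n,p in dict(scene=[(239.5,262,.105),(240,302,0),(316,184,.076),(256,203,.095)],side=[(256,281.5,.105),(257,312,0),(288,180,.076),(247,222,.095)]).items():
    for q in p: print(n,q,ray(camera_model(n),*q).round(4))
E
```

```text
(588, 798, 3)
scene (239.5, 262, 0.105) [0.456  0.2955 0.105 ]
scene (240, 302, 0) [0.4594 0.2934 0.    ]
scene (316, 184, 0.076) [ 0.4841 -0.1354  0.076 ]
scene (256, 203, 0.095) [0.5553 0.059  0.095 ]
side (256, 281.5, 0.105) [0.4553 0.2954 0.105 ]
side (257, 312, 0) [0.4545 0.2947 0.    ]
side (288, 180, 0.076) [ 0.4825 -0.1317  0.076 ]
side (247, 222, 0.095) [0.5362 0.0969 0.095 ]
```

View pics/zoom.png

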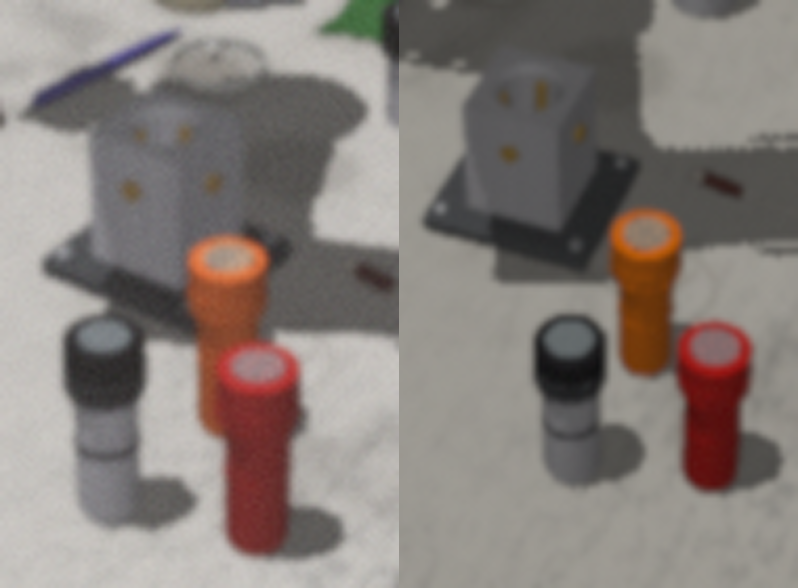

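The zoom gives lens and bore centres as (scene; side) pixels:
- Slim: (239.8,260.2); (256,281)
- Orange: (269.3,241.2); (274.3,256.2)
- Red: (276.4,266.9); (290,282.4)
- Bore mouth: (256,209); (245.7,221.9)

Run:
```python
from h import *; from plant import camera_model
for n,p in dict(scene=dict(slim=(239.8,260.2,.105),org=(269.3,241.2,.105),red=(276.4,266.9,.105),bore=(256,209,.095),spl=(214.6/4.2*0+215+45/4.2,180+268/4.2,.012)),side=dict(slim=(256,281,.105),org=(274.3,256.2,.105),red=(290,282.4,.105),bore=(245.7,221.9,.095),cl=(215+28/4.2,200+222/4.2,.012),cr=(215+238/4.2,200+165/4.2,.012),cn=(215+185/4.2,200+268/4.2,.012))).items():
    for k,q in p.items(): print(n,k,ray(camera_model(n),*q).round(4))
```

```text
scene slim [0.4587 0.29   0.105 ]
scene org [0.44   0.2019 0.105 ]
scene red [0.384  0.2746 0.105 ]
scene bore [0.5409 0.0839 0.095 ]
scene spl [0.5936 0.1399 0.012 ]
side slim [0.4558 0.2939 0.105 ]
side org [0.4361 0.2081 0.105 ]
side red [0.3821 0.2785 0.105 ]
side bore [0.5395 0.0974 0.095 ]
side cl [0.594  0.1401 0.012 ]
side cr [0.4815 0.0561 0.012 ]
side cn [0.4893 0.1532 0.012 ]
```

drive_tool(increments=[[[1,-1,0.95,0,0],[1,-1,0.95,0,0],[1,-1,0.95,0,0]]])

```text
time_s: 0.48
tcp_pos: [0.5591, 0.1212, 0.2373]
eef_rot: [180.0, -0.0, -90.0]
contact_force: [0.8, 0.4, 0.8]
gripper_width: 0.0873
gripper_force: 0.0
```

drive_tool(increments=[[[1,-1,0.86,0,0],[1,-1,0.86,0,0],[1,-1,0.86,0,0]]])

```text
time_s: 0.85
tcp_pos: [0.4558, 0.2415, 0.2376]
eef_rot: [180.0, 0.0, -89.9]
contact_force: [0.1, -0.4, 0.4]
gripper_width: 0.0877
gripper_force: 0.0
```

drive_tool(increments=[[[1,-0.43,0,0,0.125],[1,-0.43,0,0,0.125],[1,-0.43,0,0,0.125],[1,-0.43,0,0,0.125],[1,-0.43,0,0,0.125]]])

```text
time_s: 1.48
tcp_pos: [0.4576, 0.2915, 0.2372]
eef_rot: [180.0, -0.0, -135.0]
contact_force: [1.0, -0.6, 0.4]
gripper_width: 0.0874
gripper_force: 0.0
```

Run:
```python
from h import *; from plant import r,capture,camera_model
s=r.get_state();print(s['time_s'],s['tcp_pos'],s['eef_rot'],s['joints'])
m=camera_model('wrist');im=capture('wrist');cv2.imwrite('pics/w1.png',im[:,:,::-1]);np.save('w1.npy',m,allow_pickle=True)
for z in(.105,0):
  p,_=cv2.projectPoints(np.array([[.457,.292,z]]),np.array(m['rvec']),np.array(m['tvec']),np.array(m['camera_matrix']),None);print(p.ravel())
```

```text
1.475 [0.45757563 0.29147397 0.23723564] [ 1.79999465e+02 -3.94647002e-02 -1.35024777e+02] [ 5.31960584e+01  8.11495198e+00 -1.60902737e+01 -6.76542541e-03
 -6.58337572e+01 -9.82180640e+01]
[274.04055563 207.31014548]
[273.89209923 183.46234042]
```

View pics/w1.png

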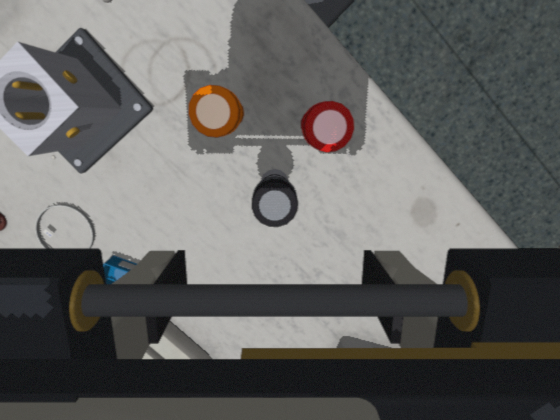

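The wrist view shows the slim lens centred near (274.5,202) and the bore mouth near (26,100). The fingers will clear both decoys.

Run:
```python
from h import *; m=np.load('w1.npy',allow_pickle=True).item()
im=cv2.imread('pics/w1.png')
g=cv2.inRange(im,(0,0,0),(60,60,60));g[240:]=0;g[:165]=0;g[:,:240]=0;g[:,310:]=0
c=max(cv2.findContours(g,0,2)[0],key=cv2.contourArea);print(cv2.boundingRect(c),cv2.minEnclosingCircle(c))
for q in[(274.5,202,.105),(*cv2.minEnclosingCircle(c)[0],.100),(26,100,.095)]:print(q,ray(m,*q).round(4))
```

```text
(252, 174, 45, 52) ((274.6390380859375, 199.6819305419922), 25.938562393188477)
(274.5, 202, 0.105) [0.4535 0.289  0.105 ]
(274.6390380859375, 199.6819305419922, 0.1) [0.4528 0.2886 0.1   ]
(26, 100, 0.095) [0.5359 0.0913 0.095 ]
```

drive_tool(increments=[[[1,0.028,0.005,0.7,0],[1,0.028,0.005,0.7,0],[1,0.028,0.005,0.7,0]]])

```text
time_s: 1.9
tcp_pos: [0.4542, 0.2886, 0.152]
eef_rot: [-180.0, -0.2, -134.9]
contact_force: [-0.4, 0.0, 0.7]
gripper_width: 0.0876
gripper_force: 0.0
```

drive_tool(increments=[[[1,0,0,0.3,0],[1,0,0,0.59,0],[1,0,0,0.59,0],[-1,0,0,0.59,0],[-1,0,0,0.59,0]]], squeeze=25)

```text
time_s: 2.52
tcp_pos: [0.4559, 0.2906, 0.0847]
eef_rot: [180.0, 0.2, -135.0]
contact_force: [-0.6, 0.4, -0.6]
gripper_width: 0.0727
gripper_force: 0.0
```

drive_tool(increments=[[[-1,0,0,0,0],[-1,0,0,0,0],[-1,0,0,0,0],[-1,0,0,0,0],[-1,0,0,0,0]]])

```text
time_s: 3.15
tcp_pos: [0.455, 0.2897, 0.0829]
eef_rot: [-180.0, 0.0, -135.0]
contact_force: [-0.3, -0.1, 1.7]
gripper_width: 0.0393
gripper_force: 25.0
```

Gripped, with an opening of 39 mm. Next I'll lift and move along tool y only, so the bore comes under the wrist camera.

drive_tool(increments=[[[-1,0,0,-0.3,0],[-1,0,0,-0.6,0],[-1,0,0,-1,0],[-1,0,0,-1,0]]], squeeze=35)

```text
time_s: 3.65
tcp_pos: [0.4565, 0.2911, 0.2066]
eef_rot: [180.0, 0.4, -135.0]
contact_force: [-0.7, -0.3, -1.5]
gripper_width: 0.0394
gripper_force: 35.0
```

drive_tool(increments=[[[-1,0,-0.3,-0.1,0],[-1,0,-0.6,-0.1,0],[-1,0,-1,-0.1,0],[-1,0,-1,-0.1,0]]])

```text
time_s: 4.15
tcp_pos: [0.5408, 0.2025, 0.2133]
eef_rot: [180.0, -0.1, -135.2]
contact_force: [-0.7, -0.3, -0.9]
gripper_width: 0.0397
gripper_force: 35.0
```

drive_tool(increments=[[[-1,0,-0.3,0,0],[-1,0,-0.62,0,0],[-1,0,-0.62,0,0],[-1,0,-0.62,0,0],[-1,0,-0.62,0,0]]])

```text
time_s: 4.78
tcp_pos: [0.5917, 0.1529, 0.2146]
eef_rot: [180.0, -0.0, -134.9]
contact_force: [-0.6, -0.0, -0.5]
gripper_width: 0.0393
gripper_force: 35.0
```

Run:
```python
from h import *; from plant import r,capture,camera_model
s=r.get_state();print(s['time_s'],s['tcp_pos'],s['eef_rot'],s['contact_force'],s['gripper_width'])
m=camera_model('wrist');im=capture('wrist');cv2.imwrite('pics/w2.png',im[:,:,::-1]);np.save('w2.npy',m,allow_pickle=True)
im=capture('side');cv2.imwrite('pics/s2.png',im[:,:,::-1])
im=capture('scene');cv2.imwrite('pics/c2.png',im[:,:,::-1])
```

```text
4.775 [0.59174855 0.15287509 0.21456109] [ 1.79983291e+02 -1.56189303e-02 -1.34947232e+02] [-0.60798474 -0.00744873 -0.47485764] 0.039299690927825315
```

View pics/w2.png

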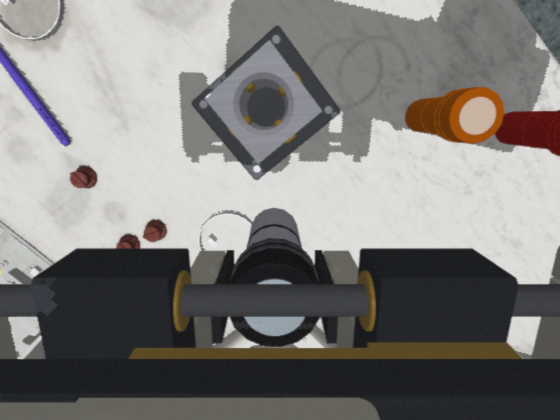

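The stand's top face is fully visible, with the bore mouth circle centred near (263,101). The held tube hangs straight, its foot near (273,212).

Run:
```python
from h import *; m=np.load('w2.npy',allow_pickle=True).item()
im=cv2.imread('pics/w2.png')
cv2.imwrite('pics/z2.png',cv2.resize(im[20:240,180:360],None,fx=2.7,fy=2.7,interpolation=cv2.INTER_CUBIC))
print(ray(m,263,101,.095))
P=lambda X:cv2.projectPoints(np.array(X,float),np.array(m['rvec']),np.array(m['tvec']),np.array(m['camera_matrix']),None)[0].reshape(-1,2)
t=np.array([.59175,.15288])
for z,rad in[(.1317,.0125),(.1377,.016),(.1767,.016)]:
  a=np.linspace(0,6.28,60);q=P([[t[0]+rad*np.cos(x),t[1]+rad*np.sin(x),z] for x in a]);print(z,q.min(0),q.max(0))
for R in(.0185,.0225):
  for z in (.095,):
    c=ray(m,263,101,.095);q=P([[c[0]+R*np.cos(x),c[1]+R*np.sin(x),z] for x in a]);print(R,q.min(0),q.max(0))
```

```text
[0.53736996 0.08799243 0.095     ]
0.1317 [255.22374798 208.17597961] [290.89675874 242.16210926]
0.1377 [249.66147658 205.46043404] [296.44170049 249.9349056 ]
0.1767 [245.16262296 222.9496437 ] [300.80346209 274.913029  ]
0.0185 [237.88020617  74.08257225] [288.1184802 126.8537439]
0.0225 [232.43899236  68.11916828] [293.54676609 132.31259943]
```

View pics/z2.png

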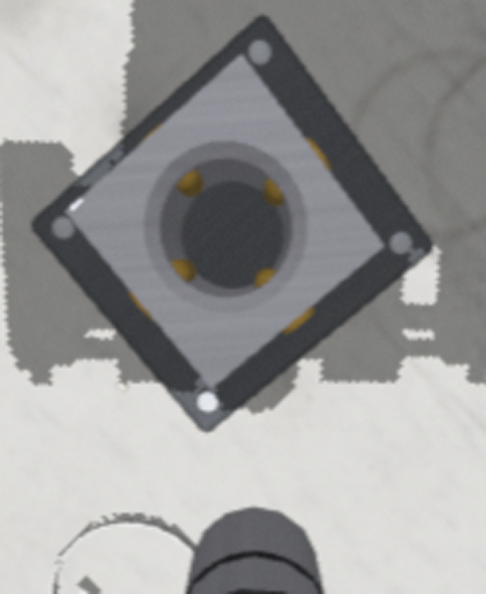

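drive_tool(increments=[[[-1,0.3,-0.03,0,0],[-1,0.7,-0.066,0,0],[-1,0.7,-0.066,0.1,0],[-1,0.7,-0.066,0.2,0],[-1,0.7,-0.066,0.2,0]]])

```text
time_s: 5.55
tcp_pos: [0.5384, 0.0876, 0.1895]
eef_rot: [180.0, -0.1, -135.0]
contact_force: [0.2, 0.7, -0.2]
gripper_width: 0.0396
gripper_force: 35.0
```

Run:
```python
from h import *; from plant import r,capture,camera_model
s=r.get_state();print(s['time_s'],s['tcp_pos'],s['eef_rot'],s['contact_force'],s['gripper_width'])
o=[]
for n,(u,v) in dict(scene=(210,150),side=(200,160)).items():
    im=capture(n)[:,:,::-1];o.append(cv2.resize(im[v:v+115,u:u+95],None,fx=4.2,fy=4.2,interpolation=cv2.INTER_CUBIC))
cv2.imwrite('pics/z3.png',np.hstack(o))
```

```text
5.55 [0.53841182 0.08755099 0.18946501] [ 1.79956247e+02 -1.14362862e-01 -1.34974963e+02] [ 0.19112023  0.71203194 -0.23205199] 0.03960784261035045
```

View pics/z3.png

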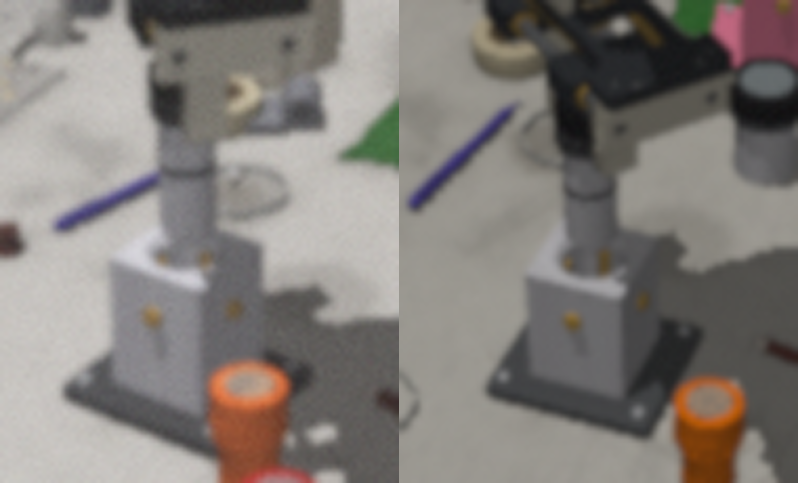

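Both views show the tube's foot centred just over the bore mouth (tube axis x≈188 against bore 187 in the scene view). I'll descend in stages.

drive_tool(increments=[[[-1,0,0,0.05,0],[-1,0,0,0.1,0],[-1,0,0,0.15,0],[-1,0,0,0.15,0]]])

```text
time_s: 6.15
tcp_pos: [0.5383, 0.087, 0.172]
eef_rot: [180.0, -0.1, -135.0]
contact_force: [0.2, -0.7, -0.4]
gripper_width: 0.0394
gripper_force: 35.0
```

drive_tool(increments=[[[-1,0,0,0.05,0],[-1,0,0,0.1,0],[-1,0,0,0.15,0],[-1,0,0,0.15,0]]])

```text
time_s: 6.65
tcp_pos: [0.5384, 0.0873, 0.154]
eef_rot: [180.0, -0.0, -135.0]
contact_force: [0.9, 1.0, -5.4]
gripper_width: 0.0396
gripper_force: 35.0
```

drive_tool(increments=[[[-1,0,0,0.05,0],[-1,0,0,0.11,0],[-1,0,0,0.175,0],[-1,0,0,0.175,0],[-1,0,0,0.175,0]]])

```text
time_s: 7.28
tcp_pos: [0.5381, 0.0871, 0.1329]
eef_rot: [180.0, -0.1, -135.0]
contact_force: [0.5, 2.5, -3.8]
gripper_width: 0.0395
gripper_force: 35.0
```

Run:
```python
from h import *; from plant import r,capture,camera_model
s=r.get_state();print(s['time_s'],s['tcp_pos'],s['contact_force'],s['gripper_width'])
o=[]
for n,(u,v) in dict(scene=(210,150),side=(200,160)).items():
    im=capture(n)[:,:,::-1];o.append(cv2.resize(im[v:v+115,u:u+95],None,fx=4.2,fy=4.2,interpolation=cv2.INTER_CUBIC))
cv2.imwrite('pics/z4.png',np.hstack(o))
```

```text
7.275 [0.53810274 0.08709574 0.13292117] [ 0.48122862  2.52402833 -3.82577273] 0.03954954964671579
```

View pics/z4.png

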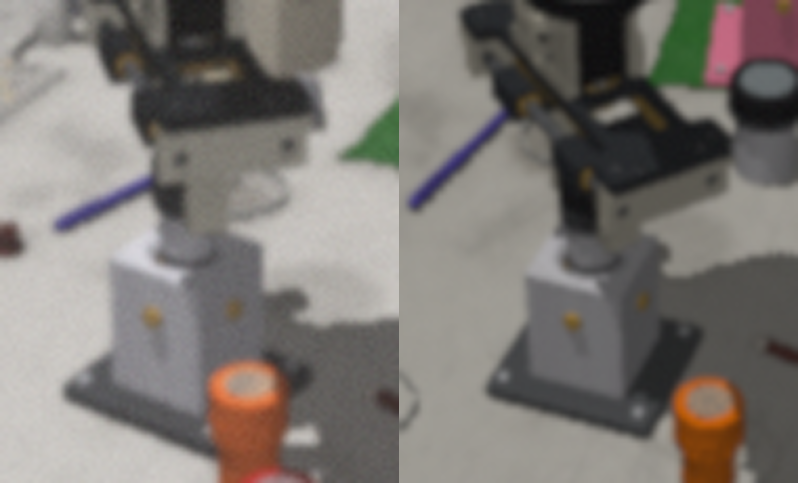

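The ring sits at the rim in both views. I'll release and rise.

drive_tool(increments=[[[0.6,0,0,0,0],[0.6,0,0,0,0],[0.6,0,0,0,0],[0.6,0,0,0,0],[0.6,0,0,0,0]]])

```text
time_s: 8.0
tcp_pos: [0.5386, 0.0871, 0.1339]
eef_rot: [-180.0, 0.0, -135.0]
contact_force: [-0.4, 0.8, 1.1]
gripper_width: 0.07
gripper_force: 0.0
```

drive_tool(increments=[[[0.6,0,0,0,0],[0.6,0,0,-0.3,0],[0.6,0,0,-0.6,0],[0.6,0,0,-1,0],[0.6,0,0,-1,0]]])

```text
time_s: 8.62
tcp_pos: [0.5406, 0.0878, 0.258]
eef_rot: [-179.8, 0.4, -135.0]
contact_force: [-0.1, -0.2, -0.5]
gripper_width: 0.07
gripper_force: 0.0
```

Run:
```python
from h import *; from plant import r,capture,camera_model
s=r.get_state();print(s['time_s'],s['tcp_pos'],s['contact_force'],s['gripper_width'])
o=[]
for n,(u,v) in dict(scene=(210,150),side=(200,160)).items():
    im=capture(n)[:,:,::-1];o.append(cv2.resize(im[v:v+115,u:u+95],None,fx=4.2,fy=4.2,interpolation=cv2.INTER_CUBIC))
cv2.imwrite('pics/z5.png',np.hstack(o))
```

```text
8.625 [0.54062272 0.08782414 0.25795211] [-0.09678799 -0.23010331 -0.4597332 ] 0.07001721457370125
```

View pics/z5.png

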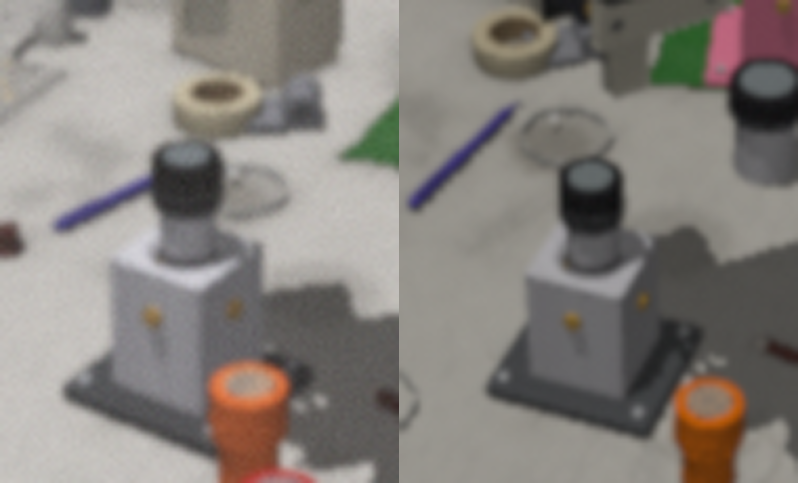

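The tube stands upright with its lens centre at scene (254.5,187) / side (246,202). I'll do one quick height check before handing in; the lens should be at z≈0.155.

Run:
```python
from h import *; from plant import camera_model,job,r
for z in(.145,.155,.165):print(z,ray(camera_model('scene'),254.5,187,z).round(4),ray(camera_model('side'),246,202.1,z).round(4))
print([cv2.projectPoints(np.array([[.538,.088,z] for z in(.145,.155,.165)]),np.array(m['rvec']),np.array(m['tvec']),np.array(m['camera_matrix']),None)[0].reshape(-1,2).round(1).tolist() for m in map(camera_model,('scene','side'))])
```

```text
0.145 [0.5519 0.0708 0.145 ] [0.5427 0.0796 0.145 ]
0.155 [0.5423 0.0871 0.155 ] [0.5389 0.0915 0.155 ]
0.165 [0.5326 0.1033 0.165 ] [0.535  0.1035 0.165 ]
[[[255.9, 191.4], [255.9, 187.6], [255.8, 183.7]], [[246.8, 204.4], [246.7, 201.3], [246.6, 198.1]]]
```

Both views put the lens at about z=0.155, as wanted.

```bash
python3 -c "
from plant import job
print(job.close_job())"
```

```text
the job is handed in; nothing more can be done
None
```

The slim tube is in the bore, head up and released, with its ring level with the rim by the camera check (lens at about 0.155 m, as intended). The wide tube was not touched, and the job is handed in; no verdict was shown.

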